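# Tip the parts tray to its pouring corner over the tub and hold it there

## Robot

A 6-joint arm with a two-finger parallel gripper is mounted at the origin on the work surface. World frame = base frame: x ahead of the robot, y to its left, z up, the work surface at z = 0. Lengths are in m, angles in rad, forces in N, time in s.
With the tool pointing down it reaches from about 0.35 to 0.775 m from the base axis. Payload 7.3 kg.
Tool frame: the origin (TCP) lies on the centre line of the jaws, within the pads' length; the fingertips stand 14 mm ahead of it and the grasp point (between the pads) lies 5 mm behind it; z points along the fingers, y is the direction in which the jaws open and shut (so a half turn about z gives the same grasp; the last joint's range is limited). The gripper opens to 92 mm and grips with 3 to 60 N. Pads are 19 mm wide; open, the fingers measure 130 mm over their backs; the gripper's body (75 mm by 190 mm) begins 47 mm behind the grasp point.
Start: joints at [-1.328, 0.342, 1.524, -0, 1.275, -0.146], TCP at [0.199, -0.486, 0.241] pointing down, gripper open.
Joint ranges: [-2.53, 2.53], [-0.77, 2.02], [0.04, 2.7], [-1, 4.14], [0.28, 2.66], [-3.11, 3.11]. Speed limits (rad/s): [2.57, 2.57, 3.14, 3.14, 3.14, 3.14].

## Interface

Orientations are given as [roll, pitch, yaw] about the fixed x, y, z axes, in that order (R = Rz(yaw) Ry(pitch) Rx(roll)).
In Python, from cell import telemetry, cams, robot gives the robot as it stands.
- The arm moves only by the tool servo_tool, never from a script. Its argument "targets" is text: rows parted by semicolons, each of 4 numbers parted by spaces: the shift along the tool's x, y, z in mm, then the turn about the tool's z in rad. In form: x y z yaw; .... A call has 1 to 20 rows; each row shifts and turns the pose as measured when the row begins, along the tool's axes as they then stand; what a row does not reach is not made up. A row lasts 1/8 s, in which the tool goes at most 62.5 mm and 10.7 degrees, less where a joint would pass 70% of its speed; a pose out of reach is approached as far as the arm can. A call with a gripper value outside its range is refused whole. "hand" is the opening, from 0 (shut) to 1 (fully open), set as the call begins (left out, the last holds). The fingers move at their own pace and stop on an object; "squeeze" is the grip in N (left out, the last holds). Time passes only in rows, so rows that do not move let the fingers close. It gives the time, the measured TCP pose, the force and the opening at its end, in the units of the state.
- telemetry.observe(): the state, without advancing time (a new reading comes with each control period).
- cams.read_camera(name): name is "scene" or "top"; returns a dict with "color" (480x640x3 uint8, red, green, blue), "K" (3x3 intrinsics, pixels), "R" (3x3) and "t" (3): a world point X has camera coordinates R X + t. Camera axes: x right, y down, z forward; pixel columns grow to the right and rows downward; lengths in m; the calibration is good to about 2 mm. A picture is of the moment at which its call begins. There is no depth.
- robot.hand_in(): hands the job in, once; it reports no verdict.
Trained networks look in a picture, given as the dict that the camera call returned (one of the last four; its "shot" number tells which), for a name from the list of things; names that differ only in an ending like _2 or _b are one class to them, and where a whole thing is asked for, a point or a joint stands for the part that bears it (a point fixed in the world has none). Each returns a list of dicts, best first, with "score" (0 to 1); they miss things now and then, are a little off and sometimes report something else, mostly with a low value. They report only what shows in the picture. A call takes as long as a camera call. They do not tell look-alikes from the thing itself.
- cams.cut_out(picture, query): "region" (480x640 bool, what is visible of it) and "extent" ([centre column, centre row, width, height] in pixels, round what is visible of it).
The state is a dict: "time": time; "qpos": joint angles; "qvel": joint speeds; "joint_efforts": joint torques, N m; "tool_pos": TCP position; "tool_rot": TCP orientation; "contact_force": force on the tool from outside, world axes, zero at the start; "torque": the same for the moment, N m; "opening": finger opening in m.
Only numpy, scipy, OpenCV 4.12 (cv2) and the standard library are available. Lean on these libraries where they do the work, as an engineer would, in place of code of your own. Each camera call takes 0.05 s, during which the arm holds its last target.

## Task

Pick up the steel small-parts tray by its wooden grip, bring its pouring spout just above the open white tub, and tip the tray towards that corner until all five brass end buttons have slid down behind the spout's low lip, with none spilling out. Finish while still holding the tray tipped and steady there, touching neither tub nor bench, so that I can flick the buttons out as I count them; leave the tub and the other things where they stand.

Things in the scene. Friction and masses are not known exactly. Their poses are not given: they have to be found in the camera images.
- tray_mid (a point): middle of the open sheet-steel small-parts tray, 13 above its underside. Tray 150 long (x) x 96 wide (y), walls 26 high and 4 thick, floor 4 thick; it weighs 0.2 to 0.35 kg and starts level on the bench. An upright wooden grip stands outside the back (-x) wall; the front-left corner (+x, +y) is cut off into a pouring spout. Axes of all tray points: x from grip to front, y left, z up
- tray_grip (a point): where to take the tray's grip, a block of light wood 14 thick (tray x) x 44 wide (tray y), its top 68 above the tray's underside. The point is its mid-plane's middle, 52 above the underside, so 26 above the wall tops and 16 below the grip's top; in tray axes 82 behind and 39 above tray_mid. Orientation: the tray's
- tray_corner (a point): on the tray floor inside, against the middle of the low lip closing the cut front-left corner, behind the spout; in tray axes 141 ahead, 32 left and 48 below tray_grip. The cut runs at 45 degrees and is 37 wide; the lip stands only 8 above the floor. Orientation: the tray's
- tray_spout (a point): tip of the pouring spout, a tongue 26 wide between two low cheeks, leading out over the lip of the cut corner, at 45 degrees between tray x and y; in tray axes 156 ahead, 47 left and 42 below tray_grip. Orientation: the tray's
- tub_rim (a point): centre of the mouth of the open white plastic tub, at rim height, 60 above the bench; the tub is round, 84 across, walls 3, empty, loose (0.16 kg). z is up
- glue: bystander: capped glue bottle, 54 across, 135 high, standing; origin under its middle, z up
- sander: bystander: sanding block of wood with a cork sole, 115 x 70 x 36 high; origin under its middle
- hammer: bystander: small hammer lying flat, 240 long along its x, about 30 high at most; origin under its middle
- button0_mid (a point): centre of a turned brass end button, a spool 13 across, 14 high (waist 9), 11 g, one of five alike; z along its axis. They start standing loose in the tray. Brass slides easily on this steel: on the floor from about 12 degrees of tilt, along a wall from about 25 (tipped straight at the corner); they may also fall over and roll
- button1_mid (a point): another of the five brass end buttons, as button0_mid
- button2_mid (a point): another of the five brass end buttons, as button0_mid
- button3_mid (a point): another of the five brass end buttons, as button0_mid
- button4_mid (a point): another of the five brass end buttons, as button0_mid
Things that resemble listed ones, but are neither listed nor needed, are in the scene too. Of the things that look like the part that bears tub_rim, the smallest one is meant.

How it is judged:
At the end, for the whole second after the job is handed in: Tray held by the fingers (over 2 N), still, tipped over 0.2 rad; spout tip within 35 mm sideways of the tub mouth's centre, 0 to 80 mm above its rim; grip over 100 mm up; tray touches no tub or bystander; all five buttons still, in the tray, within 60 mm of the spout corner (horizontal distance between tray_spout and tub_rim below 0.035 m and z of tray_spout in the frame of tub_rim between 0 and 0.08 m and angle between tray_grip's own z axis and vertical above 0.2 rad and height (world z) of tray_grip above 0.1 m and contact force between the fingers and tray above 2 N and linear speed of each of tray, button0, button1, button2, button3, button4 below 0.03 m/s and angular speed of tray below 0.15 rad/s and contact force between tray and tub below 0.2 N and contact force between tray and glue below 0.2 N and contact force between tray and sander below 0.2 N and contact force between tray and hammer below 0.2 N and distance between each of button0_mid, button1_mid, button2_mid, button3_mid, button4_mid and tray_corner below 0.06 m and z of each of button0_mid, button1_mid, button2_mid, button3_mid, button4_mid in the frame of tray_corner above 0.001 m); the arm keeps its last pose, push and grip.
It fails at once if the tub is pushed more than 30 mm or knocked over (distance of tub_rim from where it was at the start of the episode above 0.03 m or angle between tub_rim's own z axis and vertical above 0.35 rad).
It fails at once if a bystander is moved more than 30 mm (distance of any of glue, sander, hammer from where it was at the start of the episode above 0.03 m).
It also fails if it takes over 45 s, if anything falls off the work surface, if the arm or the gripper's body presses on something with over 40 N, if the wrist force passes 120 N, or if a joint passes its speed limit or range.

## Working session

There is one attempt and no reset: what is moved stays moved. The work goes in short steps, Python scripts to look and compute and a tool call to move; the robot and the scene stay as the last step left them, time stands still between calls to the robot, and variables do not carry over. Pictures are saved under pics/ and viewed, and the job is handed in when it is done.

Besides the shell and the picture viewer there is one more tool, called after "Request:" by a JSON object that holds its "op" and its "data", one argument or row to a line. servo_tool: Moves the arm, as the interface text tells. Its arguments: {"type":"object","properties":{"targets":{"type":"string"},"hand":{"type":"number"},"squeeze":{"type":"number"}},"required":["targets"]}

```bash
ls; mkdir -p pics; python3 - <<'E'
from cell import telemetry,cams,robot
import cv2,numpy as np,pickle
print(telemetry.observe())
for n in("scene","top"):
    p=cams.read_camera(n); cv2.imwrite(f"pics/{n}0.png",p["color"][:,:,::-1]); print(n,p["K"],p["R"],p["t"])
    pickle.dump(p,open(f"{n}0.pkl","wb"))
    for q in("tray_mid","tray_grip","tub_rim","glue","sander","hammer","button0_mid"):
        for d in cams.cut_out(p,q): print(q,round(d["score"],2),np.round(d["extent"],1))
E
```

```text
pics
{'time': 0.0, 'qpos': array([-1.32800817e+00,  3.42721936e-01,  1.52504783e+00,  4.15922560e-05,
        1.27537809e+00, -1.46010269e-01]), 'qvel': array([-0.00096705,  0.00036142, -0.00120874, -0.00057647, -0.00012167,
        0.00053911]), 'joint_efforts': array([-4.34289575e-05, -4.31241953e+01, -2.44223785e+01,  7.17279408e-02,
        5.58560807e-02, -1.12751393e-04]), 'tool_pos': array([ 0.19894693, -0.48542088,  0.2400346 ]), 'tool_rot': array([-3.14005979e+00, -2.65617788e-04,  3.88786080e-01]), 'contact_force': array([-0.09469962, -0.07926795, -0.05516132]), 'torque': array([ 0.01312655,  0.02099128, -0.01679086]), 'opening': 0.09149559389386726}
scene [[453.44828155   0.         319.55765133]
 [  0.         453.44828155 233.16964465]
 [  0.           0.           1.        ]] [[-0.38168956  0.92428526 -0.00313795]
 [ 0.73186058  0.30014951 -0.61179275]
 [-0.56452916 -0.23581145 -0.79101187]] [ 0.21628957 -0.38226105  1.3355696 ]
tray_mid 0.94 [333.5 248.6  56.8  85.3]
tub_rim 0.86 [513.1 331.9  75.8  75.7]
tub_rim 0.67 [443.2 277.2  41.7  41.2]
tub_rim 0.61 [405.6 340.3  65.9  74.6]
glue 0.89 [227.9 200.4  32.4  56.1]
sander 0.69 [512.4 268.2  53.5  59.4]
sander 0.21 [331.9 246.2  56.3  84.7]
hammer 0.58 [173.6 171.8  66.8  68.2]
hammer 0.29 [335.  256.7   3.7   8. ]
button0_mid 0.59 [317.8 261.9   7.3   5.4]
top [[469.49051175   0.         317.99671632]
 [  0.         469.49051175 234.25693117]
 [  0.           0.           1.        ]] [[-0.0019342  -0.99964368  0.02662278]
 [-0.98370216 -0.00288466 -0.17978249]
 [ 0.17979523 -0.02653662 -0.98334607]] [-0.01493924  0.58974625  1.20098018]
tray_mid 0.73 [301.6 239.1  57.   60.1]
tray_grip 0.65 [302.4 238.   57.8  59.4]
tub_rim 0.94 [157.1 213.3  49.3  39.4]
tub_rim 0.81 [223.6 179.9  45.7  49.1]
tub_rim 0.59 [210.9 241.7  33.6  27. ]
glue 0.61 [396.8 243.3  26.2  24.6]
sander 0.65 [160.9 282.9  35.9  45.8]
hammer 0.97 [456.6 275.6  33.5  88.2]
```

View pics/scene0.png

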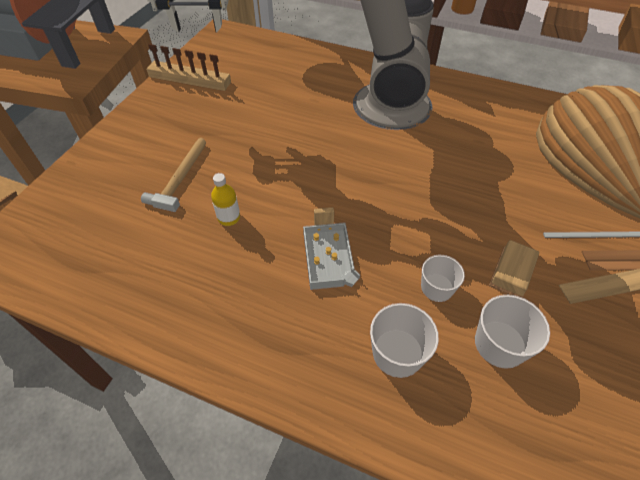

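View pics/top0.png

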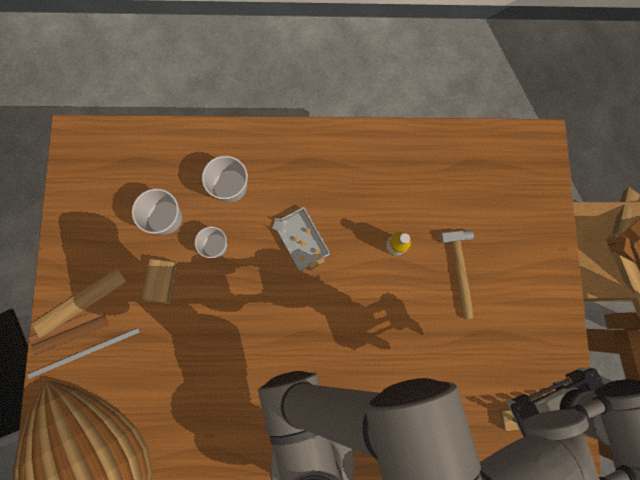

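```bash
python3 - <<'E'
import cv2,pickle
for n,(x,y,w,h) in {"scene":(270,190,280,210),"top":(120,140,240,180)}.items():
    c=pickle.load(open(n+"0.pkl","rb"))["color"][y:y+h,x:x+w,::-1]
    cv2.imwrite(f"pics/{n}0c.png",cv2.resize(c,(800,600),interpolation=cv2.INTER_CUBIC))
E
```

```text
(no output)
```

View pics/scene0c.png

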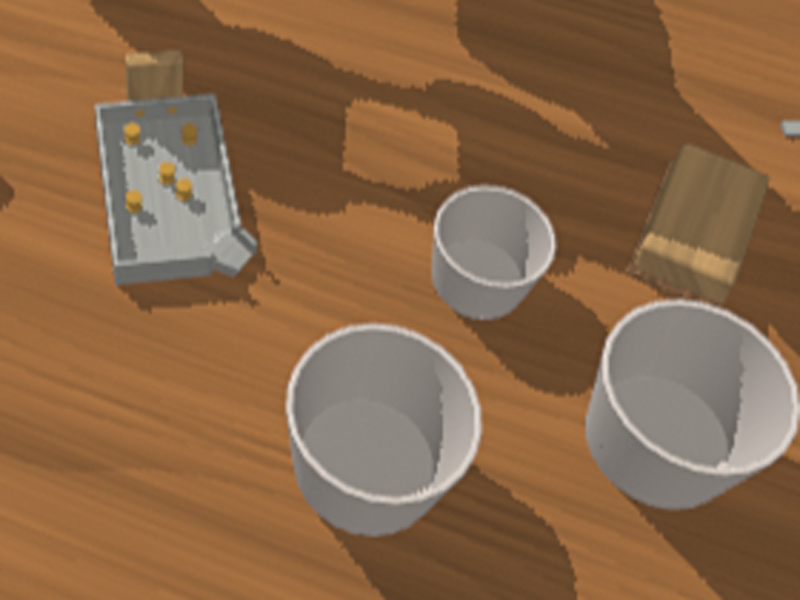

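View pics/top0c.png

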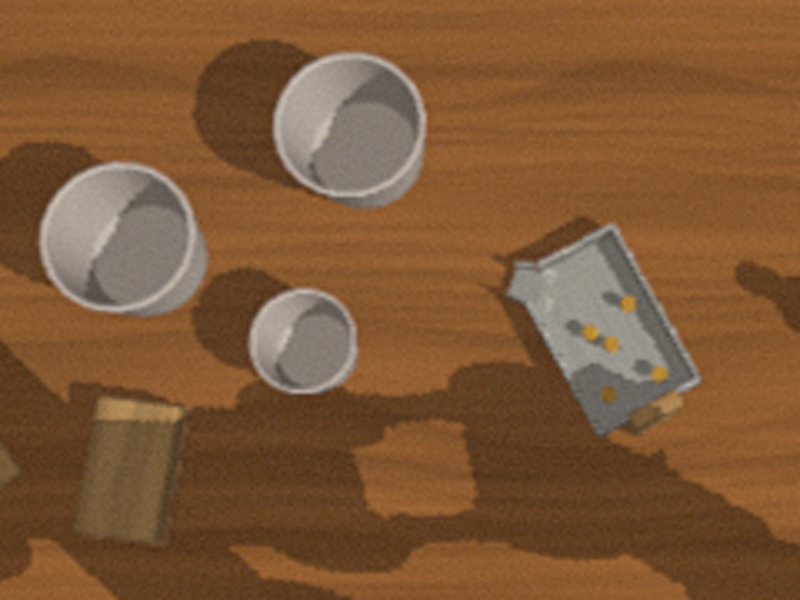

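The three tub-like things in the scene view are at (513,332), (443,277) and (405,340). The one at (443,277), top view (211,242), is clearly the smallest, so it is the one meant, and the enlarged crops confirm that. Next I'll measure the poses.

```bash
cat > h.py <<'E'
import numpy as np,pickle,cv2
from scipy.optimize import least_squares
from scipy.spatial.transform import Rotation as Ro
def proj(p,X):
    c=np.atleast_2d(X)@p["R"].T+p["t"]; u=c@p["K"].T; return u[:,:2]/u[:,2:]
def ray(p,uv,z):
    d=p["R"].T@np.linalg.solve(p["K"],[uv[0],uv[1],1]); o=-p["R"].T@p["t"]; return o+d*(z-o[2])/d[2]
E
python3 - <<'E'
from h import *
S,T=[pickle.load(open(n+"0.pkl","rb")) for n in("scene","top")]
cs=lambda u,v:(270+u/2.857,190+v/2.857)
ct=lambda u,v:(120+u/3.333,140+v/3.333)
# tray pts rel mid, (x,y,z)
pts={'fr':(75,-48,13),'br':(-75,-48,13),'bl':(-75,48,13)}
obs=[(S,cs(113,262),'fr'),(S,cs(97,105),'br'),(S,cs(215,97),'bl'),(T,ct(612,225),'fr'),(T,ct(698,380),'br'),(T,ct(600,435),'bl')]
def f(q):
    r=[]
    for p,uv,k in obs:
        a=np.array(pts[k])/1e3; c,s=np.cos(q[2]),np.sin(q[2])
        r+=list(proj(p,[q[0]+c*a[0]-s*a[1],q[1]+s*a[0]+c*a[1],.013+a[2]])[0]-uv)
    return r
g=least_squares(f,[.55,.05,.5]);print(g.x,np.round(g.fun,1))
q=g.x;c,s=np.cos(q[2]),np.sin(q[2])
print('grip',q[0]-.082*c,q[1]-.082*s)
R=np.array([[c,-s],[s,c]])
for k,(u,v) in dict(scene=[(0,0)]).items():pass
for uv in [(133,131),(190,132),(167,172),(184,188),(134,202)]:
    X=ray(S,cs(*uv),.013);print('btnS tray xy',np.round(1e3*R.T@(X[:2]-q[:2])))
for uv in [(628,303),(591,332),(611,344),(660,373),(608,394)]:
    X=ray(T,ct(*uv),.013);print('btnT',np.round(1e3*R.T@(X[:2]-q[:2])))
# rims: scene & top crop centers
for nm,a,b,z in [('small',(494,235),(303,338),.06),('big1',(385,413),(350,122),.08),('big2',(700,388),(118,235),.08)]:
    print(nm,ray(S,cs(*a),z),ray(T,ct(*b),z))
for nm,a in [('glue',(397,243)),('sander',(161,283)),('hammer',(457,275))]:print(nm,ray(T,a,.03))
E
```

```text
[0.58449465 0.02915246 0.49764431] [ 0.4  0.9 -0.2 -0.9  0.7 -1.7  0.5 -1.3  0.9 -0.4 -0.9 -0.1]
grip 0.5124404659731648 -0.009990809270405014Traceback (most recent call last):
  File "<stdin>", line 18, in <module>
ValueError: not enough values to unpack (expected 2, got 1)
```

```bash
python3 - <<'E'
from h import *
S,T=[pickle.load(open(n+"0.pkl","rb")) for n in("scene","top")]
cs=lambda u,v:(270+u/2.857,190+v/2.857)
ct=lambda u,v:(120+u/3.333,140+v/3.333)
q=np.array([.5845,.0292,.498]);c,s=np.cos(q[2]),np.sin(q[2])
R=np.array([[c,-s],[s,c]])
for uv in [(133,131),(190,132),(167,172),(184,188),(134,202)]:
    X=ray(S,cs(*uv),.013);print('btnS tray xy',np.round(1e3*R.T@(X[:2]-q[:2])))
for uv in [(628,303),(591,332),(611,344),(660,373),(608,394)]:
    X=ray(T,ct(*uv),.013);print('btnT',np.round(1e3*R.T@(X[:2]-q[:2])))
for nm,a,b,z in [('small',(494,235),(303,338),.06),('big1',(385,413),(350,122),.08),('big2',(700,388),(118,235),.08)]:
    print(nm,ray(S,cs(*a),z),ray(T,ct(*b),z))
for nm,a in [('glue',(397,243)),('sander',(161,283)),('hammer',(457,275))]:print(nm,ray(T,a,.03))
X=q[:2]+R@[-.082,0]
for nm,p in(("scene",S),("top",T)):
    print(nm,proj(p,[[*X,.068],[*X,.052],[.1*0+q[0]+R[0]@[.074,.047],q[1]+R[1]@[.074,.047],.01]]))
E
```

```text
btnS tray xy [-54. -21.]
btnS tray xy [-48.  23.]
btnS tray xy [-11.   1.]
btnS tray xy [ 5. 12.]
btnS tray xy [ 14. -27.]
btnT [ 10. -27.]
btnT [ 4. 12.]
btnT [-13.   2.]
btnT [-54. -22.]
btnT [-48.  24.]
small [0.56929418 0.26726107 0.06      ] [0.56860508 0.267829   0.06      ]
big1 [0.73791939 0.2337398  0.08      ] [0.74015492 0.23325558 0.08      ]
big2 [0.64672618 0.41118517 0.08      ] [0.64682393 0.4112593  0.08      ]
glue [ 0.57047598 -0.23074649  0.03      ]
sander [0.46158301 0.40104318 0.03      ]
hammer [ 0.48325329 -0.39085322  0.03      ]
scene [[324.69070597 209.5562823 ]
 [324.64882114 214.25858253]
 [355.28105957 282.07023722]]
top [[316.40634247 262.36938131]
 [316.26549781 263.1004673 ]
 [274.08635823 223.72071615]]
```

Yaw is the only commanded turn, so the tipping has to come from somewhere else: the tray swinging in a light grip, or the arm's reach limits. I'll test in free space, well away from everything, how the arm behaves at its reach limit.

Request:
{"op": "servo_tool", "data": {
  "targets": "0 40 0 0;0 60 0 0;0 60 0 0;0 60 0 0;0 60 0 0;0 60 0 0;0 0 0 0"
}}

```text
time: 1.68
tool_pos: [0.3123, -0.7651, 0.2344]
tool_rot: [3.134, -0.0, 0.388]
contact_force: [-0.2, -0.2, -1.2]
opening: 0.0921
```

```bash
python3 - <<'E'
from cell import telemetry
o=telemetry.observe();print(o["qpos"],o["tool_pos"],o["tool_rot"])
E
```

```text
[-1.27609984e+00  1.07738782e+00  1.71842687e-01  7.16874936e-04
  1.88509251e+00 -9.31251069e-02] [ 0.31230738 -0.76514733  0.23443595] [ 3.13429119e+00 -1.17335000e-06  3.88045691e-01]
```

Request:
{"op": "servo_tool", "data": {
  "targets": "0 60 0 0;0 60 0 0;0 60 0 0;0 60 0 0"
}}

```text
time: 2.17
tool_pos: [0.3378, -0.8266, 0.1914]
tool_rot: [2.991, -0.0, 0.388]
contact_force: [0.7, 0.0, -0.2]
opening: 0.0921
```

```bash
python3 - <<'E'
from cell import telemetry
o=telemetry.observe();print(o["qpos"],o["tool_pos"],o["tool_rot"])
E
```

```text
[-1.27329718  1.19025996  0.04504035  0.01419917  1.75591576 -0.08691042] [ 0.33777596 -0.82657671  0.19136223] [ 2.99059324e+00 -3.51241311e-04  3.88101098e-01]
```

At the limit the solver gives up orientation and the tool tilts outward, 0.15 rad so far. The tilt stays because each row starts from the measured pose. My plan:
1. Tilt the empty tool about 0.46 rad toward the tray's front.
2. Grasp the level tray's grip.
3. Lift and turn about 90° around the leaning tool axis. This tips the tray straight at the spout corner, by about 36°.

```bash
cat >> h.py <<'E'
def st():
    from cell import telemetry
    o=telemetry.observe(); R=Ro.from_euler("xyz",o["tool_rot"]).as_matrix()
    a=R[:,2]; print("t",round(o["time"],2),"q",np.round(o["qpos"],3),"p",np.round(o["tool_pos"],4),"rot",np.round(o["tool_rot"],3),"op",round(o["opening"],4),"F",np.round(o["contact_force"],1))
    print("tilt",round(np.arccos(-a[2]),3),"az",round(np.arctan2(a[1],a[0]),3),"a",np.round(a,3)); print("x",np.round(R[:,0],3),"y",np.round(R[:,1],3))
    return o,R
def to(P):
    o,R=st(); d=R.T@(np.array(P)-o["tool_pos"])*1e3; n=np.ceil(np.linalg.norm(d)/58)
    print("tool delta",np.round(d,1),"rows",n,"each",np.round(d/n,1)); return d
E
python3 -c "
from h import *
to([.43,.38,.36])"
```

```text
t 2.17 q [-1.273  1.19   0.045  0.014  1.756 -0.087] p [ 0.3378 -0.8266  0.1914] rot [ 2.991 -0.     0.388] op 0.0921 F [ 0.7  0.  -0.2]
tilt 0.151 az -1.18 a [ 0.057 -0.139 -0.989]
x [0.926 0.378 0.   ] y [ 0.374 -0.915  0.15 ]
tool delta [  542.  -1044.3  -329.3] rows 22.0 each [ 24.6 -47.5 -15. ]
```

Request:
{"op": "servo_tool", "data": {
  "targets": "10 -20 -10 0;20 -40 -15 0;25 -48 -15 0;25 -48 -15 0;25 -48 -15 0;25 -48 -15 0;25 -48 -15 0;25 -48 -15 0;25 -48 -15 0;25 -48 -15 0;25 -48 -15 0;25 -48 -15 0;25 -48 -15 0;25 -48 -15 0;25 -48 -15 0;25 -48 -15 0;25 -48 -15 0;25 -48 -15 0;25 -48 -15 0;25 -48 -15 0"
}}

```text
time: 4.68
tool_pos: [0.3768, 0.2909, 0.3495]
tool_rot: [2.985, -0.019, 0.385]
contact_force: [1.5, -0.6, -0.1]
opening: 0.092
```

```bash
python3 -c "
from h import *
to([.55,.56,.36])"
```

```text
t 4.67 q [ 0.597  0.206  1.424 -0.157  1.528  1.791] p [0.3768 0.2909 0.3495] rot [ 2.985 -0.019  0.385] op 0.092 F [ 1.5 -0.6 -0.1]
tilt 0.157 az -1.068 a [ 0.076 -0.137 -0.988]
x [0.927 0.376 0.019] y [ 0.369 -0.917  0.156]
tool delta [ 261.8 -181.2  -34.2] rows 6.0 each [ 43.6 -30.2  -5.7]
```

Request:
{"op": "servo_tool", "data": {
  "targets": "44 -30 -6 0;44 -30 -6 0;44 -30 -6 0;44 -30 -6 0;44 -30 -6 0;44 -30 -6 0;54 -24 -5 0;54 -24 -5 0;54 -24 -5 0;54 -24 -5 0"
}}

```text
time: 5.92
tool_pos: [0.5821, 0.5924, 0.3107]
tool_rot: [3.036, -0.155, 0.413]
contact_force: [-0.2, -0.2, 0.9]
opening: 0.0918
```

```bash
python3 -c "
from h import *
st()"
```

```text
t 5.92 q [ 0.758  1.047  0.045 -0.162  1.934  1.857] p [0.5821 0.5924 0.3107] rot [ 3.036 -0.155  0.413] op 0.0918 F [-0.2 -0.2  0.9]
tilt 0.188 az -0.188 a [ 0.183 -0.035 -0.982]
x [0.905 0.397 0.155] y [ 0.384 -0.917  0.104]
```

Request:
{"op": "servo_tool", "data": {
  "targets": "52 -27 -20 0;52 -27 -20 0;52 -27 -20 0;52 -27 -20 0;52 -27 -20 0"
}}

```text
time: 6.55
tool_pos: [0.5925, 0.6479, 0.3523]
tool_rot: [3.115, -0.351, 0.427]
contact_force: [-0.2, 0.3, 0.8]
opening: 0.0915
```

```bash
python3 -c "
from h import *
st()"
```

```text
t 6.55 q [ 0.794  1.015  0.037 -0.151  1.767  1.889] p [0.5925 0.6479 0.3523] rot [ 3.115 -0.351  0.427] op 0.0915 F [-0.2  0.3  0.8]
tilt 0.352 az 0.351 a [ 0.324  0.118 -0.939]
x [0.855 0.389 0.344] y [ 0.406 -0.914  0.025]
```

Request:
{"op": "servo_tool", "data": {
  "targets": "28 -20 -8 0;28 -20 -8 0;28 -20 -8 0"
}}

```text
time: 6.92
tool_pos: [0.5854, 0.6757, 0.3674]
tool_rot: [-3.137, -0.419, 0.428]
contact_force: [0.4, -0.1, -0.1]
opening: 0.0918
```

```bash
python3 -c "
from h import *
st()"
```

```text
t 6.92 q [ 0.823  1.006  0.037 -0.155  1.705  1.914] p [0.5854 0.6757 0.3674] rot [-3.137 -0.419  0.428] op 0.0918 F [ 0.4 -0.1 -0.1]
tilt 0.419 az 0.439 a [ 0.369  0.173 -0.913]
x [0.831 0.379 0.407] y [ 0.416 -0.909 -0.004]
```

Request:
{"op": "servo_tool", "data": {
  "targets": "28 -20 -8 0;0 0 0 0;-30 0 0 0;-50 0 0 0"
}}

```text
time: 7.42
tool_pos: [0.5359, 0.6645, 0.3446]
tool_rot: [-3.127, -0.443, 0.425]
contact_force: [0.9, 0.5, 0.9]
opening: 0.092
```

```bash
python3 -c "
from h import *
o,R=st();a=R[:,2]
P=np.array([.5125,-.010,.056])+.005*a
d=to(P-.11*a)
"
```

```text
t 7.42 q [ 0.863  0.77   0.593 -0.173  1.37   2.004] p [0.5359 0.6645 0.3446] rot [-3.127 -0.443  0.425] op 0.092 F [0.9 0.5 0.9]
tilt 0.444 az 0.459 a [ 0.385  0.19  -0.903]
x [0.823 0.373 0.429] y [ 0.418 -0.908 -0.013]
t 7.42 q [ 0.863  0.77   0.593 -0.173  1.37   2.004] p [0.5359 0.6645 0.3446] rot [-3.127 -0.443  0.425] op 0.092 F [0.9 0.5 0.9]
tilt 0.444 az 0.459 a [ 0.385  0.19  -0.903]
x [0.823 0.373 0.429] y [ 0.418 -0.908 -0.013]
tool delta [-394.4  606.7   18.4] rows 13.0 each [-30.3  46.7   1.4]
```

Request:
{"op": "servo_tool", "data": {
  "targets": "-30 46 1 0;-31 48 1 0;-31 48 1 0;-31 48 1 0;-31 48 1 0;-31 48 1 0;-31 48 1 0;-31 48 1 0;-31 48 1 0;-31 48 1 0;-31 48 1 0;-31 48 1 0;-15 20 0 -0.03;0 0 0 -0.03"
}}

```text
time: 9.18
tool_pos: [0.4661, -0.0424, 0.1562]
tool_rot: [3.118, -0.449, 0.494]
contact_force: [0.5, 1.0, 0.5]
opening: 0.092
```

```bash
python3 -c "
from h import *
o,R=st();a=R[:,2]
P=np.array([.5125,-.010,.056])+.005*a
d=to(P-.11*a)
from cell import cams
for n in('scene','top'):
    p=cams.read_camera(n); pickle.dump(p,open(n+'1.pkl','wb')); 
    x,y,w,h=(240,140,200,150)
    cv2.imwrite('pics/%s1.png'%n,cv2.resize(p['color'][y:y+h,x:x+w,::-1] if n=='scene' else p['color'][200:320,240:400,::-1],(800,600),interpolation=cv2.INTER_CUBIC))
"
```

```text
t 9.18 q [-0.491  0.202  2.103  0.614  0.651  0.131] p [ 0.4661 -0.0424  0.1562] rot [ 3.118 -0.449  0.494] op 0.092 F [0.5 1.  0.5]
tilt 0.45 az 0.44 a [ 0.393  0.185 -0.901]
x [0.793 0.427 0.434] y [ 0.465 -0.885  0.021]
t 9.18 q [-0.491  0.202  2.103  0.614  0.651  0.131] p [ 0.4661 -0.0424  0.1562] rot [ 3.118 -0.449  0.494] op 0.092 F [0.5 1.  0.5]
tilt 0.45 az 0.44 a [ 0.393  0.185 -0.901]
x [0.793 0.427 0.434] y [ 0.465 -0.885  0.021]
tool delta [ 7.2 -9.2  9.5] rows 1.0 each [ 7.2 -9.2  9.5]
```

View pics/scene1.png

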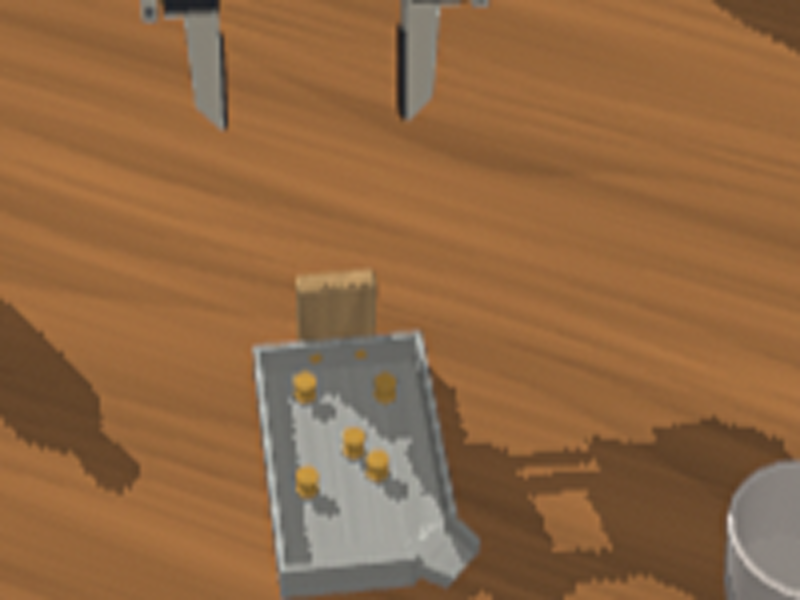

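The picture shows the fingers lined up behind and above the grip. The grip's top is at crop (336,280), which is pixel (324,210) against (324.7,209.6) predicted. I'll descend along the tool axis now.

Request:
{"op": "servo_tool", "data": {
  "targets": "7 -9 9 0;0 0 25 0;0 0 30 0;0 0 25 0;0 0 15 0;0 0 0 0"
}}

```text
time: 10.02
tool_pos: [0.5117, -0.001, 0.0669]
tool_rot: [3.115, -0.454, 0.508]
contact_force: [0.5, 0.4, 0.3]
opening: 0.0919
```

```bash
python3 -c "
from h import *
o,R=st();a=R[:,2]
P=np.array([.5125,-.010,.056])+.005*a
d=to(P)
from cell import cams
p=cams.read_camera('scene')
x,y,w,h=(260,150,120,90)
cv2.imwrite('pics/scene2.png',cv2.resize(p['color'][y:y+h,x:x+w,::-1],(800,600),interpolation=cv2.INTER_CUBIC))
"
```

```text
t 10.03 q [-0.343  0.439  2.111  0.906  0.407 -0.085] p [ 0.5117 -0.001   0.0669] rot [ 3.115 -0.454  0.508] op 0.0919 F [0.5 0.4 0.3]
tilt 0.455 az 0.446 a [ 0.396  0.189 -0.898]
x [0.785 0.437 0.438] y [ 0.476 -0.879  0.024]
t 10.03 q [-0.343  0.439  2.111  0.906  0.407 -0.085] p [ 0.5117 -0.001   0.0669] rot [ 3.115 -0.454  0.508] op 0.0919 F [0.5 0.4 0.3]
tilt 0.455 az 0.446 a [ 0.396  0.189 -0.898]
x [0.785 0.437 0.438] y [ 0.476 -0.879  0.024]
tool delta [-8.   8.  13.4] rows 1.0 each [-8.   8.  13.4]
```

View pics/scene2.png

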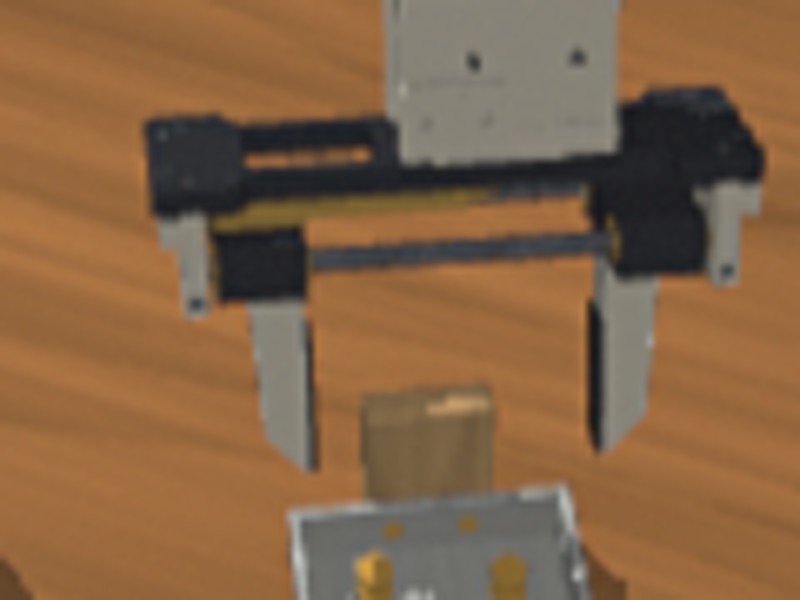

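Request:
{"op": "servo_tool", "data": {
  "targets": "-4 4 6 0;-4 4 5 0;0 0 2 0"
}}

```text
time: 10.45
tool_pos: [0.5154, -0.008, 0.0553]
tool_rot: [3.11, -0.458, 0.512]
contact_force: [0.6, 0.4, 0.2]
opening: 0.0917
```

```bash
python3 -c "
from h import *
o,R=st();a=R[:,2]
P=np.array([.5125,-.010,.056])+.005*a
d=to(P)
"
```

```text
t 10.45 q [-0.358  0.47   2.111  0.976  0.394 -0.176] p [ 0.5154 -0.008   0.0553] rot [ 3.11  -0.458  0.512] op 0.0917 F [0.6 0.4 0.2]
tilt 0.459 az 0.442 a [ 0.4    0.189 -0.897]
x [0.782 0.44  0.442] y [ 0.478 -0.878  0.028]
t 10.45 q [-0.358  0.47   2.111  0.976  0.394 -0.176] p [ 0.5154 -0.008   0.0553] rot [ 3.11  -0.458  0.512] op 0.0917 F [0.6 0.4 0.2]
tilt 0.459 az 0.442 a [ 0.4    0.189 -0.897]
x [0.782 0.44  0.442] y [ 0.478 -0.878  0.028]
tool delta [-2.8  0.4  2.9] rows 1.0 each [-2.8  0.4  2.9]
```

Request:
{"op": "servo_tool", "data": {
  "targets": "-2 0 2 0;0 0 0 0;0 0 0 0;0 0 0 0;0 0 0 0;0 0 0 0",
  "hand": 0,
  "squeeze": 50
}}

```text
time: 11.2
tool_pos: [0.5149, -0.0078, 0.0542]
tool_rot: [3.109, -0.46, 0.513]
contact_force: [0.1, -0.3, 1.9]
opening: 0.0442
```

```bash
python3 -c "
from h import *
o,R=st()
from cell import cams
p=cams.read_camera('scene')
x,y,w,h=(260,150,160,120)
cv2.imwrite('pics/scene3.png',cv2.resize(p['color'][y:y+h,x:x+w,::-1],(800,600),interpolation=cv2.INTER_CUBIC))
"
```

```text
t 11.2 q [-0.359  0.472  2.115  0.993  0.39  -0.195] p [ 0.5149 -0.0078  0.0542] rot [ 3.109 -0.46   0.513] op 0.0442 F [ 0.1 -0.3  1.9]
tilt 0.461 az 0.441 a [ 0.402  0.19  -0.896]
x [0.781 0.44  0.444] y [ 0.478 -0.878  0.029]
```

View pics/scene3.png

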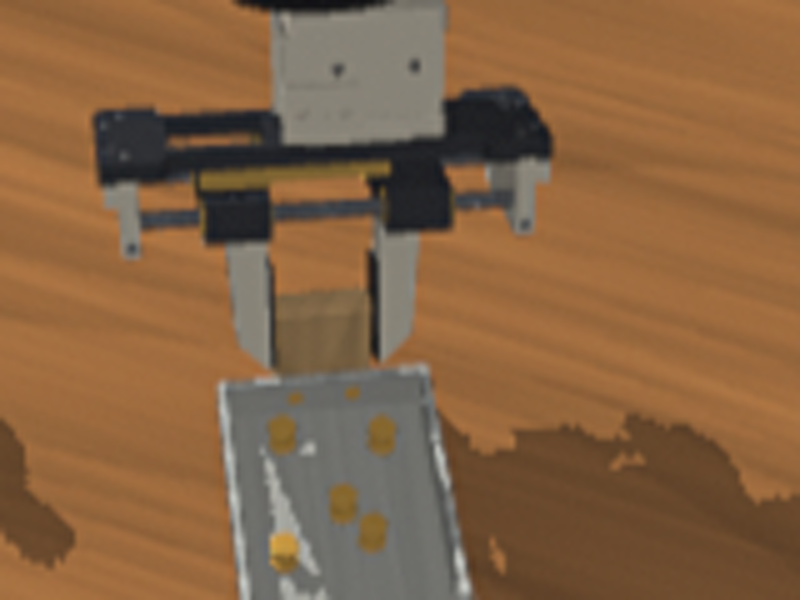

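The grip is held, opening 44.2 mm, with the buttons still standing. Lifting gently.

Request:
{"op": "servo_tool", "data": {
  "targets": "4 0 -7 0;7 0 -14 0;9 0 -18 0;9 0 -18 0;9 0 -18 0;9 0 -18 0;9 0 -18 0;9 0 -18 0;9 0 -18 0;7 0 -14 0;0 0 0 0"
}}

```text
time: 12.62
tool_pos: [0.5075, -0.0014, 0.232]
tool_rot: [3.122, -0.442, 0.511]
contact_force: [0.0, 1.0, -2.7]
opening: 0.0434
```

```bash
python3 -c "
from h import *
o,R=st()
from cell import cams
p=cams.read_camera('scene')
x,y,w,h=(240,100,240,180)
cv2.imwrite('pics/scene4.png',cv2.resize(p['color'][y:y+h,x:x+w,::-1],(800,600),interpolation=cv2.INTER_CUBIC))
"
```

```text
t 12.62 q [-0.346  0.145  1.907  0.438  0.823  0.461] p [ 0.5075 -0.0014  0.232 ] rot [ 3.122 -0.442  0.511] op 0.0434 F [ 0.   1.  -2.7]
tilt 0.443 az 0.465 a [ 0.383  0.192 -0.904]
x [0.788 0.442 0.428] y [ 0.482 -0.876  0.018]
```

View pics/scene4.png

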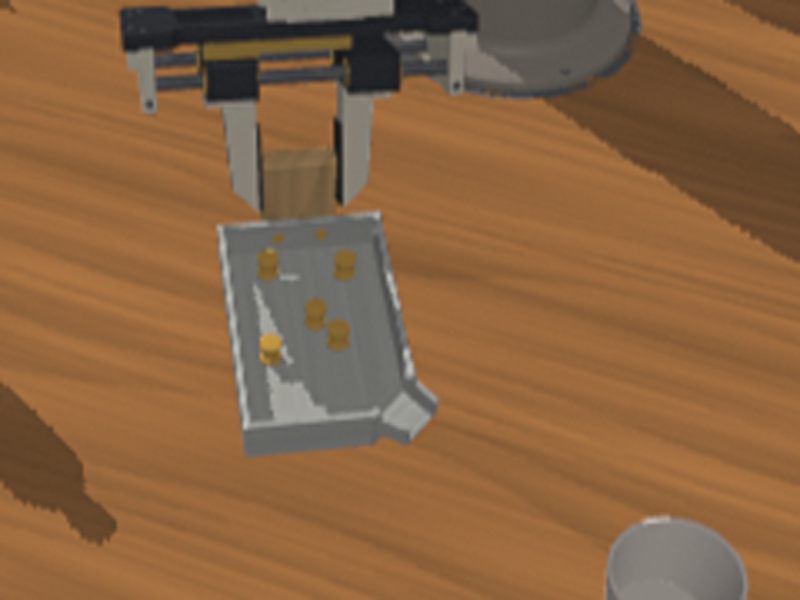

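```bash
cat >> h.py <<'E'
R0=Ro.from_euler("xyz",[3.109,-.460,.513]).as_matrix()
Rtt=R0.T@Ro.from_euler("z",.499).as_matrix()
gt=R0.T@(np.array([.5125,-.010,.052])-[.5149,-.0078,.0542])
TUB=np.array([.569,.2675,.06])
def tray(R,p):
    T=R@Rtt; g=p+R@gt; sp=g+T@[.156,.047,-.042]; co=g+T@[.141,.032,-.048]
    return T,g,sp,co
def info(R,p):
    T,g,sp,co=tray(R,p); n=T[:,2]; dn=T.T@[0,0,-1]
    print("tilt deg",round(np.degrees(np.arccos(n[2])),1),"dir in tray deg",round(np.degrees(np.arctan2(dn[1],dn[0])),1),"grip",np.round(g,3),"spout",np.round(sp,3),"spout-tub",np.round((sp-TUB)*1e3,0))
E
python3 - <<'E'
from h import *
o,R=st();p=o["tool_pos"];info(R,p)
for phi in (20,40,60,80,90,100,110):
    Rf=R@Ro.from_euler("z",-phi,degrees=True).as_matrix(); print(phi,end=' '); info(Rf,p)
Rf=R@Ro.from_euler("z",-95,degrees=True).as_matrix()
T,g,sp,co=tray(Rf,p); P=p+(TUB+[0,0,.035]-sp); print("final tcp",P)
to(P+[0,0,.1])
E
```

```text
t 12.68 q [-0.346  0.146  1.908  0.438  0.823  0.46 ] p [ 0.507  -0.0013  0.2311] rot [ 3.123 -0.441  0.511] op 0.0437 F [-0.1  0.5 -3.5]
tilt 0.441 az 0.468 a [ 0.381  0.193 -0.904]
x [0.789 0.442 0.427] y [ 0.482 -0.876  0.017]
tilt deg 1.3 dir in tray deg -33.7 grip [ 0.505 -0.003  0.229] spout [0.618 0.113 0.185] spout-tub [  49. -155.  125.]
20 tilt deg 8.1 dir in tray deg 70.4 grip [ 0.506 -0.004  0.229] spout [0.581 0.135 0.174] spout-tub [  12. -132.  114.]
40 tilt deg 16.5 dir in tray deg 65.5 grip [ 0.507 -0.005  0.23 ] spout [0.541 0.144 0.159] spout-tub [ -28. -124.   99.]
60 tilt deg 24.6 dir in tray deg 57.6 grip [ 0.508 -0.005  0.23 ] spout [0.501 0.137 0.141] spout-tub [ -68. -130.   81.]
80 tilt deg 32.0 dir in tray deg 48.7 grip [ 0.509 -0.005  0.231] spout [0.467 0.117 0.122] spout-tub [-102. -151.   62.]
90 tilt deg 35.4 dir in tray deg 44.1 grip [ 0.51  -0.004  0.231] spout [0.453 0.101 0.113] spout-tub [-116. -166.   53.]
100 tilt deg 38.6 dir in tray deg 39.3 grip [ 0.51  -0.004  0.231] spout [0.442 0.084 0.104] spout-tub [-127. -184.   44.]
110 tilt deg 41.5 dir in tray deg 34.4 grip [ 0.51  -0.003  0.231] spout [0.435 0.064 0.097] spout-tub [-134. -203.   37.]
final tcp [0.62855643 0.17324023 0.21754704]
t 12.68 q [-0.346  0.146  1.908  0.438  0.823  0.46 ] p [ 0.507  -0.0013  0.2311] rot [ 3.123 -0.441  0.511] op 0.0437 F [-0.1  0.5 -3.5]
tilt 0.441 az 0.468 a [ 0.381  0.193 -0.904]
x [0.789 0.442 0.427] y [ 0.482 -0.876  0.017]
tool delta [210.  -92.9   1.8] rows 4.0 each [ 52.5 -23.2   0.5]
```

Request:
{"op": "servo_tool", "data": {
  "targets": "5 -2 0 0;9 -4 0 0;14 -6 0 0;18 -8 0 0;18 -8 0 0;18 -8 0 0;18 -8 0 0;18 -8 0 0;18 -8 0 0;18 -8 0 0;18 -8 0 0;18 -8 0 0;14 -6 0 0;9 -4 0 0;5 -2 0 0;0 0 0 0"
}}

```text
time: 14.68
tool_pos: [0.6355, 0.1946, 0.3139]
tool_rot: [3.141, -0.424, 0.507]
contact_force: [0.1, -0.4, -3.0]
opening: 0.0438
```

```bash
python3 -c "
from h import *
o,R=st();info(R,o['tool_pos'])
"
```

```text
t 14.68 q [0.109 0.344 1.392 0.187 1.019 1.105] p [0.6355 0.1946 0.3139] rot [ 3.141 -0.424  0.507] op 0.0438 F [ 0.1 -0.4 -3. ]
tilt 0.424 az 0.504 a [ 0.36   0.199 -0.911]
x [0.797 0.442 0.411] y [ 0.485 -0.874  0.001]
tilt deg 2.6 dir in tray deg -37.9 grip [0.633 0.192 0.312] spout [0.745 0.309 0.266] spout-tub [176.  42. 206.]
```

Request:
{"op": "servo_tool", "data": {
  "targets": "0 0 0 -0.03;0 0 0 -0.06;0 0 0 -0.07;0 0 0 -0.07;0 0 0 -0.07;0 0 0 -0.07;0 0 0 -0.07;0 0 0 -0.07;0 0 0 -0.07;0 0 0 -0.07;0 0 0 -0.07;0 0 0 -0.07;0 0 0 -0.07;0 0 0 -0.06;0 0 0 -0.03;0 0 0 0"
}}

```text
time: 16.68
tool_pos: [0.6326, 0.1867, 0.3125]
tool_rot: [2.782, -0.221, 1.538]
contact_force: [-0.3, -0.2, -2.3]
opening: 0.0435
```

```bash
cat > look.py <<'E'
from h import *
import sys
o,R=st();info(R,o['tool_pos'])
T,g,sp,co=tray(R,o['tool_pos'])
from cell import cams
k=sys.argv[1]
for n in('scene','top'):
    p=cams.read_camera(n); m=(proj(p,co)[0]+proj(p,g)[0])/2; w=170 if n=='scene' else 136;h=w*3//4
    x=int(np.clip(m[0]-w/2,0,640-w));y=int(np.clip(m[1]-h/2,0,480-h)); s=640/w
    print(n,x,y,w,'spout in crop',(proj(p,sp)[0]-[x,y])*s,'corner',(proj(p,co)[0]-[x,y])*s,'tub',(proj(p,TUB)[0]-[x,y])*s)
    cv2.imwrite(f'pics/{n}{k}.png',cv2.resize(p['color'][y:y+h,x:x+w,::-1],(640,480),interpolation=cv2.INTER_CUBIC))
E
python3 look.py 5
```

```text
t 16.68 q [0.097 0.337 1.405 0.186 1.018 0.104] p [0.6326 0.1867 0.3125] rot [ 2.782 -0.221  1.538] op 0.0435 F [-0.3 -0.2 -2.3]
tilt 0.419 az 0.494 a [ 0.358  0.193 -0.913]
x [0.032 0.975 0.219] y [ 0.933 -0.108  0.343]
tilt deg 22.3 dir in tray deg 56.5 grip [0.633 0.183 0.311] spout [0.63  0.327 0.225] spout-tub [ 61.  60. 165.]
scene 362 165 170 spout in crop [494.05291842 349.73872463] corner [448.12215767 356.9615259 ] tub [305.17007853 403.49113148]
top 136 143 136 spout in crop [169.15156027 283.87845255] corner [205.49770379 257.18059438] tub [353.13179885 462.41231892]
```

View pics/scene5.png

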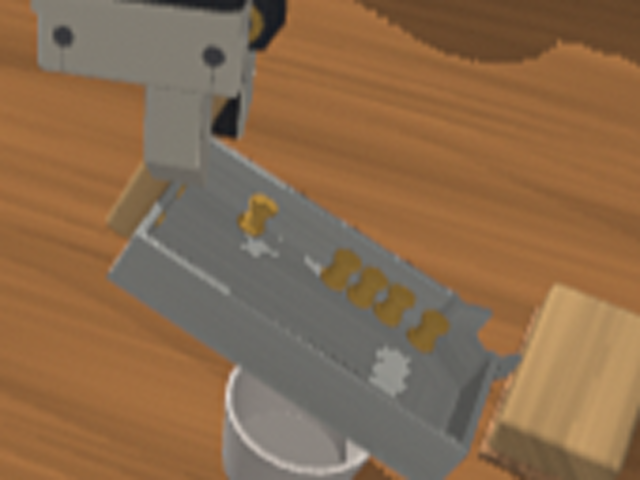

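View pics/top5.png

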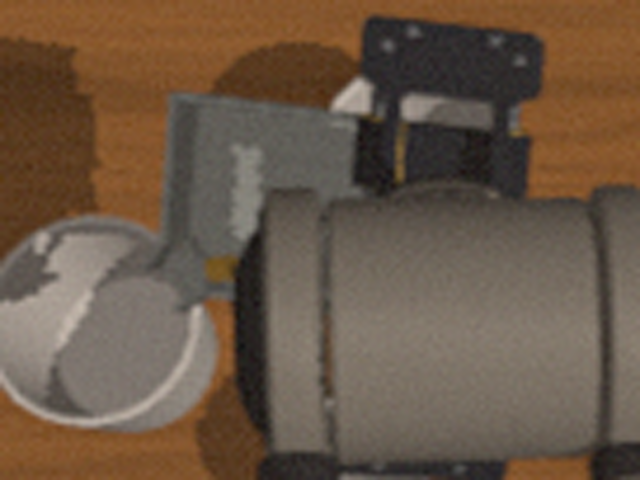

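All five are in: four lie along the left wall near the lip, and one is still further back (scene crop (258,215)). The predicted spout pixel matches the picture. I'll keep turning.

Request:
{"op": "servo_tool", "data": {
  "targets": "0 0 0 -0.03;0 0 0 -0.05;0 0 0 -0.06;0 0 0 -0.06;0 0 0 -0.06;0 0 0 -0.06;0 0 0 -0.06;0 0 0 -0.06;0 0 0 -0.06;0 0 0 -0.03;0 0 0 0;0 0 0 0"
}}

```text
time: 18.27
tool_pos: [0.6328, 0.187, 0.3125]
tool_rot: [2.722, -0.005, 2.054]
contact_force: [-0.0, -0.5, -2.4]
opening: 0.0434
```

```bash
python3 look.py 6
```

```text
t 18.27 q [ 0.098  0.337  1.404  0.186  1.017 -0.452] p [0.6328 0.187  0.3125] rot [ 2.722 -0.005  2.054] op 0.0434 F [-0.  -0.5 -2.4]
tilt 0.42 az 0.494 a [ 0.359  0.193 -0.913]
x [-0.465  0.885  0.005] y [0.809 0.423 0.408]
tilt deg 33.7 dir in tray deg 43.7 grip [0.635 0.184 0.312] spout [0.578 0.292 0.197] spout-tub [  9.  24. 137.]
scene 355 156 170 spout in crop [442.66305836 307.37882245] corner [419.94794203 324.16501585] tub [331.52301971 437.37348442]
top 142 154 136 spout in crop [222.55485734 348.28417708] corner [237.91986559 307.7949854 ] tub [324.89650473 410.64761303]
```

View pics/scene6.png

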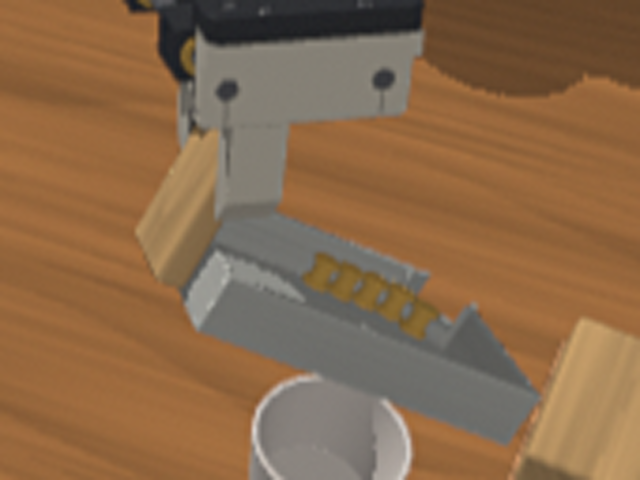

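View pics/top6.png

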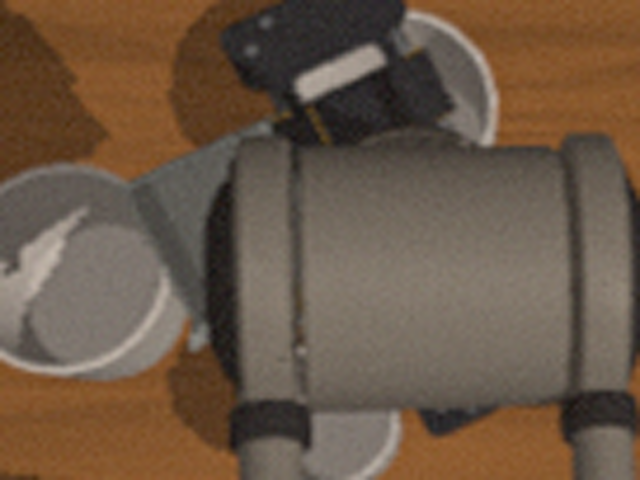

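All five are now lined up along the left wall. I'll measure their positions in the tray frame, because the last in the row may be more than 60 mm from the corner.

```bash
cat > btn.py <<'E'
from h import *
import sys
from cell import cams
o,R=st();T,g,sp,co=tray(R,o['tool_pos'])
p=cams.read_camera('scene')
hsv=cv2.cvtColor(p['color'],cv2.COLOR_RGB2HSV)
m=proj(p,co)[0].astype(int)
x,y,w,h=m[0]-60,m[1]-50,96,72
c=cv2.resize(p['color'][y:y+h,x:x+w,::-1],(800,600),interpolation=cv2.INTER_CUBIC)
# grid of tray coordinates (relative to corner) on plane 7 mm above floor
for i in range(0,80,10):
    u=(proj(p,[co+T@[-i/1e3,.0055,.007]])[0]-[x,y]+.5)*800/96
    cv2.circle(c,tuple(int(v) for v in u),4,(255,0,0),-1); cv2.putText(c,str(i),tuple(int(v) for v in u+[0,-60]),0,.5,(255,255,255),1)
for dx,dy in((0,0),(12,-12),(-13,12)):
    u=(proj(p,[co+T@[dx/1e3,dy/1e3,.008]])[0]-[x,y]+.5)*800/96
    cv2.circle(c,tuple(int(v) for v in u),5,(0,0,255),-1)
cv2.imwrite(f'pics/b{sys.argv[1]}.png',c)
E
python3 btn.py 6
```

```text
t 18.38 q [ 0.098  0.337  1.405  0.186  1.017 -0.452] p [0.6328 0.187  0.3125] rot [ 2.722 -0.005  2.054] op 0.0438 F [-0.4  0.7 -2.3]
tilt 0.42 az 0.494 a [ 0.359  0.193 -0.913]
x [-0.465  0.885  0.005] y [0.809 0.423 0.408]
```

View pics/b6.png

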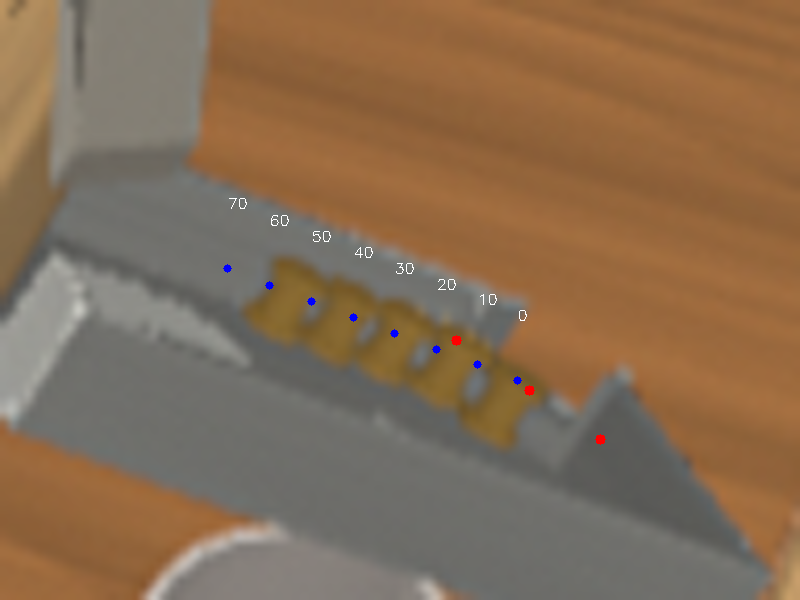

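Request:
{"op": "servo_tool", "data": {
  "targets": "0 0 0 -0.03;0 0 0 -0.04;0 0 0 -0.05;0 0 0 -0.05;0 0 0 -0.05;0 0 0 -0.05;0 0 0 -0.05;0 0 0 -0.03;0 0 0 0;0 0 0 0"
}}

```text
time: 19.68
tool_pos: [0.6329, 0.187, 0.3126]
tool_rot: [2.745, 0.143, 2.394]
contact_force: [-0.0, 0.3, -2.2]
opening: 0.044
```

```bash
python3 btn.py 7; python3 look.py 7
```

```text
t 19.68 q [ 0.098  0.337  1.404  0.186  1.017 -0.821] p [0.6329 0.187  0.3126] rot [2.745 0.143 2.394] op 0.044 F [-0.   0.3 -2.2]
tilt 0.42 az 0.494 a [ 0.359  0.193 -0.913]
x [-0.726  0.673 -0.143] y [0.587 0.714 0.382]
t 19.73 q [ 0.098  0.337  1.404  0.186  1.017 -0.821] p [0.6328 0.187  0.3126] rot [2.745 0.143 2.394] op 0.044 F [-0.7  0.4 -2.9]
tilt 0.42 az 0.494 a [ 0.359  0.193 -0.913]
x [-0.726  0.673 -0.143] y [0.587 0.714 0.382]
tilt deg 40.1 dir in tray deg 34.0 grip [0.636 0.185 0.313] spout [0.558 0.253 0.181] spout-tub [-11. -15. 121.]
scene 346 152 170 spout in crop [394.31843918 287.25402371] corner [387.97658194 306.52952464] tub [365.40537265 452.43230795]
top 149 158 136 spout in crop [272.87713243 374.90097218] corner [272.00794311 332.34335799] tub [291.95532826 391.82408362]
```

View pics/b7.png

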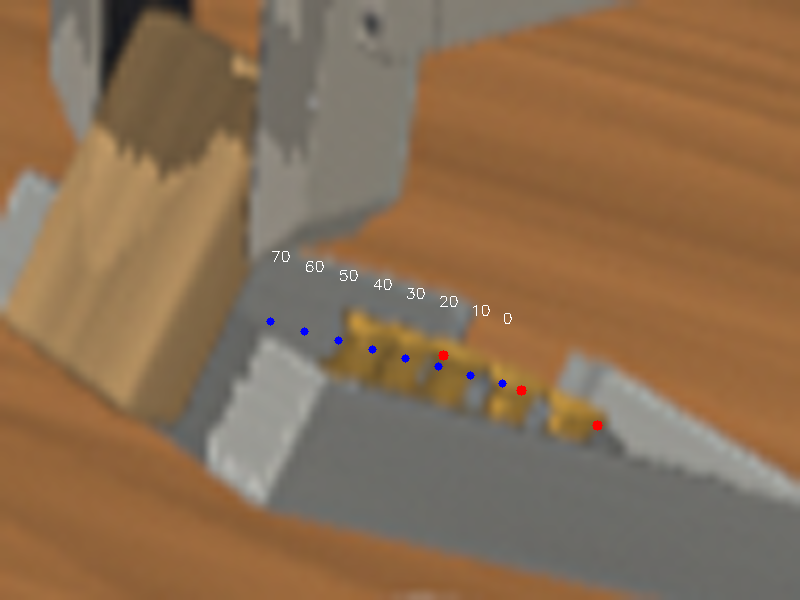

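All five are behind the lip, and the last is about 45 mm from the corner. Next I'll lower the spout over the tub and check that the tray's lowest points clear it.

```bash
python3 - <<'E'
from h import *
o,R=st();p=o['tool_pos'];T,g,sp,co=tray(R,p)
for k,v in dict(fr=(157,-48,-52),br=(7,-48,-52),bl=(7,48,-52),f2=(157,11,-52),l2=(120,48,-52),gripbot=(-7,22,-52)).items(): print(k,np.round(g+T@(np.array(v)/1e3)-TUB,3))
to(p+(TUB+[0,0,.042]-sp))
E
```

```text
t 19.82 q [ 0.098  0.337  1.404  0.186  1.017 -0.821] p [0.6328 0.187  0.3126] rot [2.745 0.143 2.394] op 0.0436 F [ 0.4 -0.6 -3. ]
tilt 0.42 az 0.494 a [ 0.359  0.193 -0.913]
x [-0.726  0.673 -0.143] y [0.587 0.714 0.382]
fr [0.052 0.052 0.147]
br [ 0.125 -0.051  0.227]
bl [ 0.067 -0.119  0.192]
f2 [0.016 0.01  0.125]
l2 [ 0.012 -0.042  0.132]
gripbot [ 0.09  -0.11   0.209]
t 19.82 q [ 0.098  0.337  1.404  0.186  1.017 -0.821] p [0.6328 0.187  0.3126] rot [2.745 0.143 2.394] op 0.0436 F [ 0.4 -0.6 -3. ]
tilt 0.42 az 0.494 a [ 0.359  0.193 -0.913]
x [-0.726  0.673 -0.143] y [0.587 0.714 0.382]
tool delta [ 12.7 -12.9  78.7] rows 2.0 each [ 6.4 -6.5 39.3]
```

View pics/scene7.png

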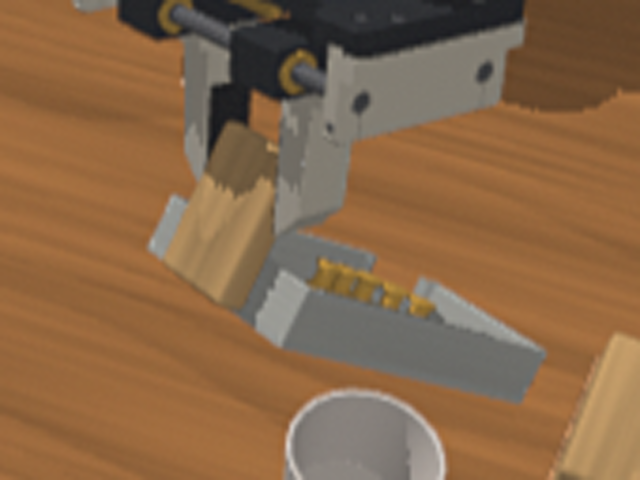

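Request:
{"op": "servo_tool", "data": {
  "targets": "1 -1 4 0;1 -1 8 0;2 -2 10 0;2 -2 10 0;2 -2 10 0;2 -2 10 0;1 -1 10 0;1 -1 8 0;1 -1 5 0;0 0 3 0;0 0 0 0;0 0 0 0"
}}

```text
time: 21.32
tool_pos: [0.6445, 0.2027, 0.2282]
tool_rot: [2.746, 0.143, 2.394]
contact_force: [-1.3, 0.4, -2.6]
opening: 0.0436
```

```bash
python3 btn.py 8; python3 look.py 8
```

```text
t 21.32 q [ 0.124  0.429  1.502  0.202  0.827 -0.835] p [0.6445 0.2027 0.2282] rot [2.746 0.143 2.394] op 0.0436 F [-1.3  0.4 -2.6]
tilt 0.419 az 0.495 a [ 0.358  0.193 -0.913]
x [-0.726  0.673 -0.142] y [0.587 0.714 0.381]
t 21.38 q [ 0.124  0.429  1.502  0.202  0.827 -0.835] p [0.6444 0.2027 0.2282] rot [2.746 0.143 2.394] op 0.0438 F [-0.1  0.4 -3.1]
tilt 0.419 az 0.495 a [ 0.358  0.193 -0.913]
x [-0.726  0.673 -0.142] y [0.587 0.714 0.381]
tilt deg 40.0 dir in tray deg 33.9 grip [0.648 0.201 0.228] spout [0.569 0.269 0.096] spout-tub [ 0.  1. 36.]
scene 344 190 170 spout in crop [390.12910197 271.60658615] corner [383.94257027 292.36184104] tub [372.93478441 309.37348442]
top 149 162 136 spout in crop [276.70951039 361.98139979] corner [275.92674105 322.44700551] tub [291.95532826 373.00055421]
```

View pics/b8.png

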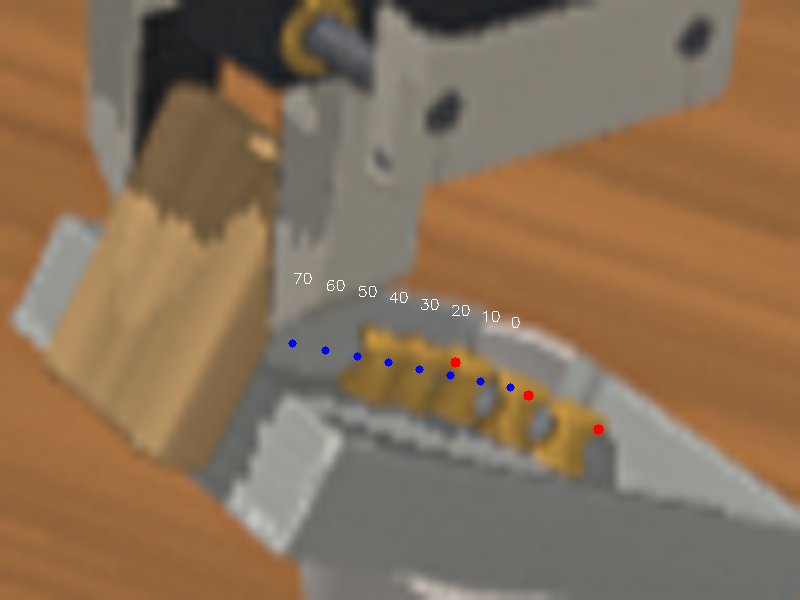

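View pics/scene8.png

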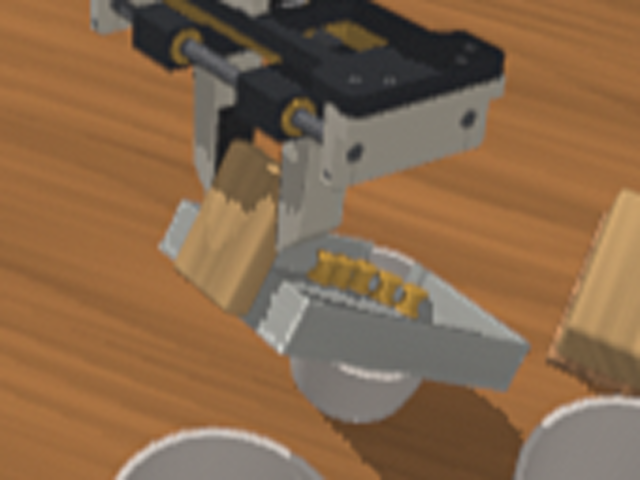

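View pics/top8.png

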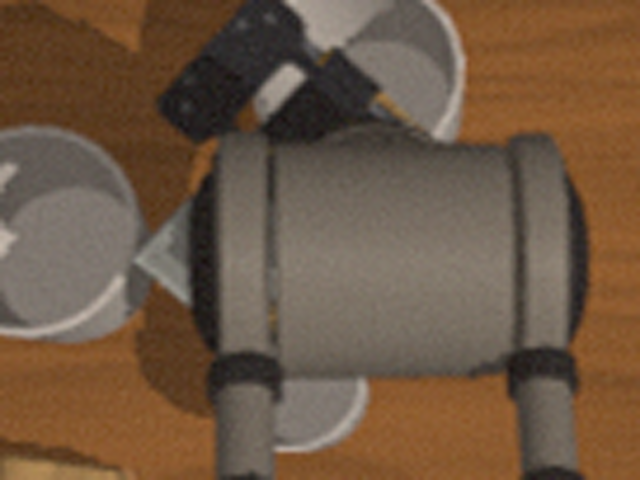

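Request:
{"op": "servo_tool", "data": {
  "targets": "0 0 0 0;0 0 0 0;0 0 0 0;0 0 0 0"
}}

```text
time: 21.98
tool_pos: [0.6445, 0.2026, 0.2286]
tool_rot: [2.746, 0.143, 2.394]
contact_force: [0.1, -0.0, -2.9]
opening: 0.0434
```

```bash
python3 - <<'E'
from h import *
o,R=st();info(R,o['tool_pos'])
from cell import robot,cams
p=cams.read_camera("scene")
for d in cams.cut_out(p,"button0_mid"): print(round(d["score"],2),d["extent"])
for d in cams.cut_out(p,"glue")[:1]+cams.cut_out(p,"hammer")[:1]+cams.cut_out(p,"sander")[:1]+cams.cut_out(p,"tub_rim"): print(d["extent"])
print(robot.hand_in())
E
```

```text
t 21.98 q [ 0.124  0.428  1.502  0.202  0.827 -0.835] p [0.6445 0.2026 0.2286] rot [2.746 0.143 2.394] op 0.0434 F [ 0.1 -0.  -2.9]
tilt 0.42 az 0.494 a [ 0.359  0.193 -0.913]
x [-0.726  0.673 -0.143] y [0.587 0.714 0.382]
tilt deg 40.0 dir in tray deg 34.0 grip [0.648 0.201 0.229] spout [0.569 0.269 0.097] spout-tub [ 0.  1. 37.]
0.61 [435.0, 264.6, 8.7, 1.8]
[227.5, 199.9, 32.6, 56.5]
[511.6, 269.4, 53.3, 59.7]
[514.0, 268.7, 52.9, 60.4]
[512.8, 332.2, 75.4, 75.5]
[438.8, 277.4, 32.4, 43.9]
[404.9, 340.0, 65.1, 75.3]
the job is handed in; nothing more can be done
None
```

The job was handed in at 22 s. The tray is held by its wooden grip, tipped about 40° towards the spout corner, with the spout over the smallest tub.

To tip it, I leaned the empty tool about 25° at its reach limit and took the grip level. After lifting the tray, I turned it about the leaning tool axis, so the buttons slid along the left wall to the lip. I then lowered the spout over the tub.

**Last checks:**
- **Spout:** it works out about 1 mm sideways from the tub's centre and 37 mm above its rim. That comes from the tool pose; the pictures agree to within a few mm.
- **Grip:** its height is about 0.23 m. The fingers hold at 43 mm opening, squeeze set to 50 N, and the only load felt is the tray's weight, about 2.9 N.
- **Buttons:** all five show behind the lip. The farthest is about 45–50 mm from the corner, against the 60 mm limit. They kept their places during the lowering.
- **Other things:** the glue, sander and the other two tubs stand within about 2 pixels of where they began. The small tub is now partly hidden by the tray. No contact force showed.

**Failed or in doubt:**
- **Button detector:** it found only one of the five at the end, and only a sliver of it, so the count rests on the enlarged picture.
- **Hammer:** the detector reported the sander in its place. The hammer is unconfirmed, but the tray never went near it, and the empty arm only passed well above it.
- **Joint 3:** while leaning the tool it read 0.037, just under its listed limit of 0.04. No fault was reported.

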